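Close up a drop-side control box and offer the cover

ROBOT

A 6-joint arm with a two-finger parallel gripper is mounted at the origin on the work surface. World frame = base frame: x ahead of the robot, y to its left, z up, the work surface at z = 0. Lengths are in m, angles in rad, forces in N, time in s.
With the tool pointing down it reaches from about 0.35 to 0.85 m from the base axis. Payload 8.1 kg.
Tool frame: the origin (TCP) lies between the finger pads; the fingertips stand 17 mm ahead of it and the grasp point (between the pads) lies 2 mm behind it (nose_length is the distance from the TCP to the fingertips, in m); z points along the fingers, y is the direction in which the jaws open and shut (so a half turn about z gives the same grasp; the last joint's range is limited). The gripper opens to 93 mm and grips with 3 to 60 N. Pads are 15 mm wide; open, the fingers measure 128 mm over their backs; the gripper's body (75 mm by 188 mm) begins 65 mm behind the grasp point.
Start: joints at [1.11, 0.13, 1.488, -0, 1.523, -0.085], TCP at [0.22, 0.558, 0.236] pointing down, gripper open.
Joint ranges: [-2.96, 2.96], [-0.89, 2.26], [0.02, 2.5], [-1.34, 4.48], [0, 2.73], [-2.66, 2.66]. Speed limits (rad/s): [2.39, 2.39, 2.79, 3.14, 3.14, 3.14].

INTERFACE

Orientations are given as a unit quaternion [x, y, z, w].
In Python, from station import get_state, read_camera, finish_job, nose_length gives the robot as it stands.
- The arm moves only by the tool jog_arm, never from a script. Its argument "targets" is one flat list of numbers, 7 for each row, row after row: the shift along the tool's x, y, z in units of 0.04 m (1.0 is 0.04 m), then the turn, a rotation vector about the tool's x, y, z in units of pi rad (1.0 is pi rad), then the closure, from -1 (fully open) to 1 (shut), so that 0 is half open. In form: [x, y, z, rx, ry, rz, hand, x, y, z, rx, ry, rz, hand, ...]. A call has exactly 8 rows; each row shifts and turns the pose as measured when the row begins, along the tool's axes as they then stand; what a row does not reach is not made up. A row lasts 1/8 s, in which the tool goes at most 62.5 mm and 10.7 degrees, less where a joint would pass 70% of its speed; a pose out of reach is approached as far as the arm can. A call with a number of a shift or a turn outside -1 to 1 is refused whole. A call with a gripper value outside its range is refused whole. The fingers move at their own pace and stop on an object; "force" is the grip in N (left out, the last holds). Time passes only in rows, so rows that do not move let the fingers close, or fill a call up. It gives the time, the measured TCP pose, the force and the opening at its end, in the units of the state.
- get_state(): the state, without advancing time (a new reading comes with each control period).
- read_camera(name): name is "scene" or "top"; returns a dict with "image" (480x640x3 uint8, red, green, blue), "K" (3x3 intrinsics, pixels), "T" (4x4, takes a point from camera to world coordinates). Camera axes: x right, y down, z forward; pixel columns grow to the right and rows downward; lengths in m; the calibration is good to about 2 mm. A picture is of the moment at which its call begins. There is no depth.
- finish_job(): hands the job in, once; it reports no verdict.
The state is a dict: "clock": time; "joint_positions": joint angles; "qvel": joint speeds; "joint_torque": joint torques, N m; "tcp_pos": TCP position; "tool_rot": TCP orientation; "wrist_force": force on the tool from outside, world axes, zero at the start; "moment": the same for the moment, N m; "grip_width": finger opening in m.
Only numpy, scipy, OpenCV 4.12 (cv2) and the standard library are available. Lean on these libraries where they do the work, as an engineer would, in place of code of your own. Each camera call takes 0.05 s, during which the arm holds its last target.

TASK

Push the three drop sides of the control box fully upright; then pick up its cover plate by the handle and hold it level over the box, about a centimetre above the threaded lugs and not touching the box, with all four holes lined up over the threads and the rectangular cut-out over the breakers, so that I can start the screws. Finish still holding it there, and leave the other things on the bench where they are.

Things in the scene. Friction and masses are not known exactly. Their poses are not given: they have to be found in the camera images.
- control_box: grey sheet-steel control box bolted to the bench. Origin: centre of its footprint, on the bench, z up. Posts span 130 mm (its x) by 170 mm (its y). The back wall (+x) is fixed, 78 mm high; front (-x), left (+y) and right (-y) are drop sides. Each corner post ends in a 24 mm square steel lug with an 8 mm threaded hole, top face 80 mm up. Three white breakers inside, centred at (0, 45) mm, 78 mm high
- side_front (a joint): drop side of the control box, front (-x) side: grey sheet 168 mm wide, 68 mm high, 3 mm thick, hinged along its lower edge; hinge line (mm, box frame) at x = -65, z = 10, along y. Value = outward lean from upright, rad: 0 upright against its stop, 1.35 lowest. The stiff hinge stays where it is left; raise it along its arc with 2 to 6 N on the outer face near the free edge
- side_left (a joint): drop side of the control box, left (+y) side: grey sheet 128 mm wide, 68 mm high, 3 mm thick, hinged along its lower edge; hinge line (mm, box frame) at y = +85, z = 10, along x. Value = outward lean from upright, rad: 0 upright against its stop, 1.35 lowest. The stiff hinge stays where it is left; raise it along its arc with 2 to 6 N on the outer face near the free edge
- side_right (a joint): drop side of the control box, right (-y) side: grey sheet 128 mm wide, 68 mm high, 3 mm thick, hinged along its lower edge; hinge line (mm, box frame) at y = -85, z = 10, along x. Value = outward lean from upright, rad: 0 upright against its stop, 1.35 lowest. The stiff hinge stays where it is left; raise it along its arc with 2 to 6 N on the outer face near the free edge
- front_edge (a point): middle of the free top edge, on the outer face, of the front drop side
- left_edge (a point): middle of the free top edge, on the outer face, of the left drop side
- right_edge (a point): middle of the free top edge, on the outer face, of the right drop side
- cover: aluminium cover plate 142 mm (its x) by 182 mm (its y) by 4 mm, about 0.36 kg, lying loose on the bench, right way up. Origin: centre of its underside, z up. Four 13 mm holes at x = +-53, y = +-73 mm and a rectangular cut-out 58 (x) by 49 (y) mm centred at y = +45 mm. Dark bow handle at the centre, bar along x. Fits one way: its +x, +y along the box's +x, +y
- handle (a point): centre of the handle's bar on the cover: bar 96 mm long (along the cover's x), 12 mm thick (along the cover's y, the grip width), from 28 to 41 mm above the plate's underside; feet 12 mm wide at both ends, 72 mm clear between them, 24 mm free height between plate and bar
- hole_1 (a point): centre of hole 1 on the cover's underside, at (53, 73) mm in the cover frame; belongs over thread_1
- hole_2 (a point): centre of hole 2 on the cover's underside, at (-53, 73) mm in the cover frame; belongs over thread_2
- hole_3 (a point): centre of hole 3 on the cover's underside, at (-53, -73) mm in the cover frame; belongs over thread_3
- hole_4 (a point): centre of hole 4 on the cover's underside, at (53, -73) mm in the cover frame; belongs over thread_4
- thread_1 (a point): mouth of the threaded hole 1, on the lug's top face 80 mm above the bench, at (53, 73) mm in the box frame
- thread_2 (a point): mouth of the threaded hole 2, on the lug's top face 80 mm above the bench, at (-53, 73) mm in the box frame
- thread_3 (a point): mouth of the threaded hole 3, on the lug's top face 80 mm above the bench, at (-53, -73) mm in the box frame
- thread_4 (a point): mouth of the threaded hole 4, on the lug's top face 80 mm above the bench, at (53, -73) mm in the box frame
- screw_dish: bystander: round steel dish of screws, 86 mm wide, 20 mm high; origin centre of its underside
- nut_driver: bystander: nut driver lying on the bench, 190 mm long along its x, 26 mm thick; origin on the bench under its middle
- grease_tin: bystander: closed round tin, 68 mm wide, 85 mm high; origin centre of its underside
- tape_roll: bystander: black tape roll lying flat, 68 mm wide, 19 mm high; origin centre of its underside
- meter: bystander: black multimeter 75 x 140 mm, 45 mm high; origin centre of its underside
- part_bin: bystander: empty grey plastic bin 110 x 160 mm, 70 mm high; origin centre of its underside

How it is judged:
On the way:
1. all three drop sides stand upright (lean under 0.10 rad) with the cover still on the bench (value of joint each of side_front, side_left, side_right below 0.1 rad and height (world z) of cover below 0.02 m), for 0.2 s.
At the end, for the whole second after the job is handed in: All three drop sides lean less than 0.10 rad (6 degrees); the cover is held still in the fingers, each of its four holes within 4 mm sideways of its own thread and 3 to 22 mm above the lug tops (about 10 mm is right), level within 0.08 rad, and the cover does not touch the box (value of joint each of side_front, side_left, side_right below 0.1 rad and horizontal distance between hole_1 and thread_1 below 0.004 m and horizontal distance between hole_2 and thread_2 below 0.004 m and horizontal distance between hole_3 and thread_3 below 0.004 m and horizontal distance between hole_4 and thread_4 below 0.004 m and z of hole_1 in the frame of control_box between 0.083 and 0.102 m and z of hole_2 in the frame of control_box between 0.083 and 0.102 m and z of hole_3 in the frame of control_box between 0.083 and 0.102 m and z of hole_4 in the frame of control_box between 0.083 and 0.102 m and contact force between cover and control_box below 0.1 N and contact force between cover and the fingers above 1 N and angle between cover's own z axis and vertical below 0.08 rad and linear speed of cover below 0.02 m/s); the arm keeps its last pose, push and grip.
It fails at once if another thing on the bench (dish, nut driver, tin, tape, meter or bin) is shifted more than 30 mm (distance of any of screw_dish, nut_driver, grease_tin, tape_roll, meter, part_bin from where it was at the start of the episode above 0.03 m).
It also fails if it takes over 72 s, if anything falls off the work surface, if the arm or the gripper's body presses on something with over 40 N, if the wrist force passes 120 N, or if a joint passes its speed limit or range.

## Working session

There is one attempt and no reset: what is moved stays moved. The work goes in short steps, Python scripts to look and compute and a tool call to move; the robot and the scene stay as the last step left them, time stands still between calls to the robot, and variables do not carry over. Pictures are saved under pics/ and viewed, and the job is handed in when it is done.

Besides the shell and the picture viewer there is one more tool, called after "Call:" as name(argument=value, ...), one argument or row to a line, values as JSON. jog_arm: Moves the arm, as the interface text tells. Shifts and turns lie within -1 to 1; 1 stands for 0.04 m of shift or pi rad of turn. Its arguments: {"type":"object","properties":{"targets":{"type":"array"},"force":{"type":"number"}},"required":["targets"]}

```bash
mkdir -p pics; ls
python3 - <<'E'
from station import *
import cv2
print(get_state(), nose_length)
for n in("scene","top"):
    c=read_camera(n); cv2.imwrite(f"pics/{n}0.png",c["image"][:,:,::-1]); print(n,c["K"],c["T"])
E
```

```text
pics
{'clock': 0.0, 'joint_positions': array([ 1.10958802e+00,  1.31191698e-01,  1.48929939e+00, -5.81914678e-07,
        1.52300448e+00, -8.54127475e-02]), 'qvel': array([-0.00062053,  0.00144638, -0.00112682,  0.00107173,  0.00130401,
       -0.0019668 ]), 'joint_torque': array([-2.38267472e-03, -5.59844649e+01, -4.91755271e+01,  7.67193222e-02,
        3.54189088e-02, -8.86258772e-05]), 'tcp_pos': array([0.21994649, 0.55763656, 0.23455815]), 'tool_rot': array([ 1.86793989e-01,  9.82398646e-01, -9.16219009e-04, -2.56537748e-04]), 'wrist_force': array([ 0.34998865, -0.32604014, -0.12337012]), 'moment': array([ 5.01877204e-02, -2.24195203e-05,  3.62671869e-02]), 'grip_width': 0.09268884536266053} 0.017
scene [[498.04388848   0.         324.45410244]
 [  0.         498.04388848 235.0986583 ]
 [  0.           0.           1.        ]] [[ 0.04048307  0.53448223 -0.84420961  1.64381848]
 [ 0.99915463 -0.01560766  0.03803182 -0.09040899]
 [ 0.00715119 -0.84503559 -0.53466224  0.73850758]
 [ 0.          0.          0.          1.        ]]
top [[492.45658764   0.         309.96394433]
 [  0.         492.45658764 245.31181153]
 [  0.           0.           1.        ]] [[-2.36074942e-02 -9.79608984e-01  1.99521742e-01  3.55017450e-01]
 [-9.99721025e-01  2.29834748e-02 -5.44346662e-03 -4.48903673e-02]
 [ 7.46765873e-04 -1.99594587e-01 -9.79878280e-01  1.30613765e+00]
 [ 0.00000000e+00  0.00000000e+00  0.00000000e+00  1.00000000e+00]]
```

View pics/scene0.png

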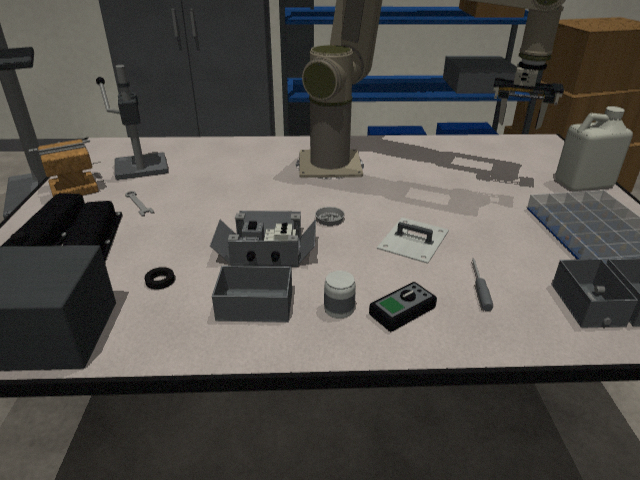

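View pics/top0.png

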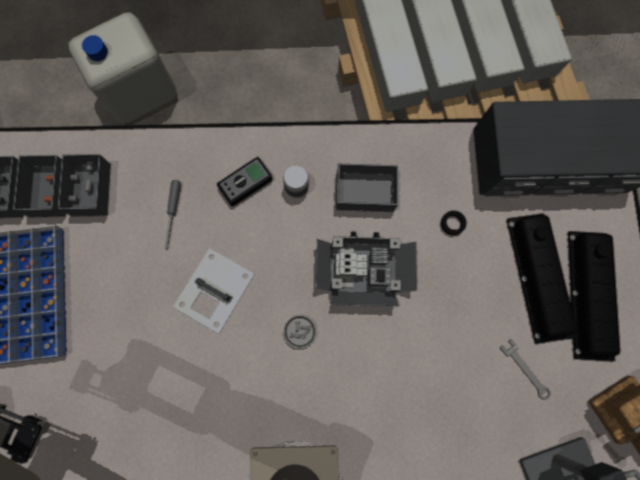

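Run:
```python
import cv2
t=cv2.imread("pics/top0.png"); s=cv2.imread("pics/scene0.png")
cv2.imwrite("pics/t_box.png",cv2.resize(t[220:320,300:430],None,fx=6,fy=6,interpolation=cv2.INTER_CUBIC))
cv2.imwrite("pics/t_cov.png",cv2.resize(t[240:340,165:265],None,fx=6,fy=6,interpolation=cv2.INTER_CUBIC))
cv2.imwrite("pics/s_box.png",cv2.resize(s[195:275,200:330],None,fx=6,fy=6,interpolation=cv2.INTER_CUBIC))
```

```text
(no output)
```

View pics/t_box.png

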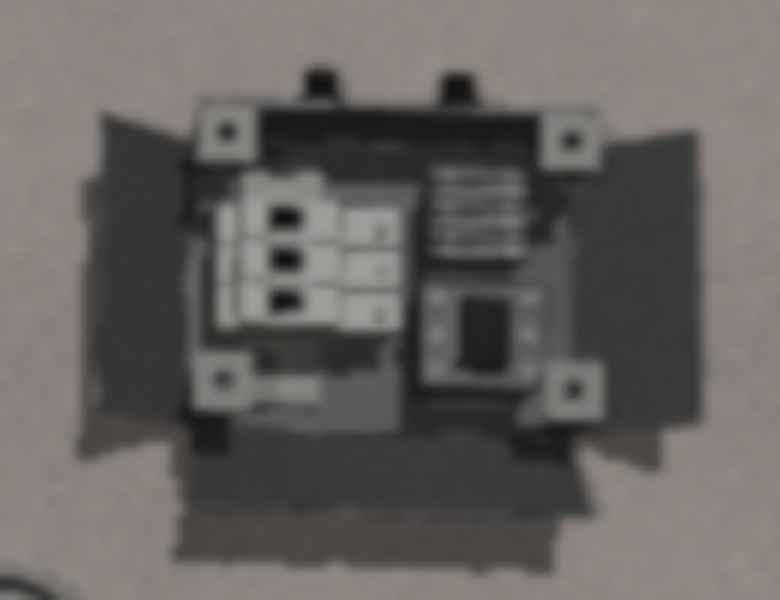

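View pics/t_cov.png

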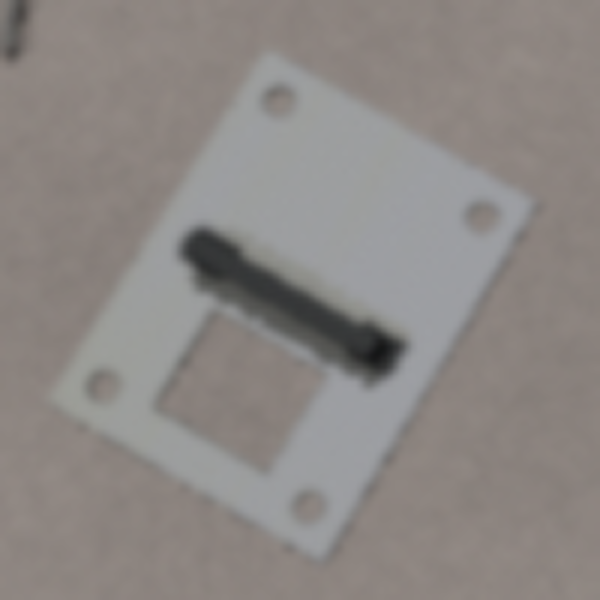

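View pics/s_box.png

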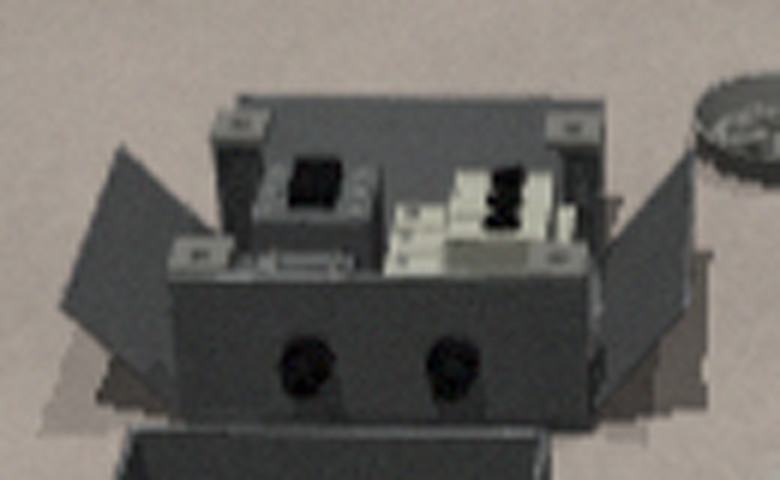

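```bash
cat > h.py <<'E'
import numpy as np, cv2
from station import *
from scipy.optimize import least_squares
def proj(c,P):
    P=np.atleast_2d(P); R=c["T"][:3,:3]; t=c["T"][:3,3]
    q=(P-t)@R; uv=q@c["K"].T; return uv[:,:2]/uv[:,2:]
def backproj(c,uv,z):
    uv=np.atleast_2d(uv); d=np.c_[uv,np.ones(len(uv))]@np.linalg.inv(c["K"]).T@c["T"][:3,:3].T
    t=c["T"][:3,3]; return t+d*((z-t[2])/d[:,2])[:,None]
def up(pts,ox,oy,f=6): return (np.array(pts,float)+.5)/f-.5+[ox,oy]
def tf(x,y,yaw,P):
    c,s=np.cos(yaw),np.sin(yaw); P=np.array(P,float); return np.c_[x+c*P[:,0]-s*P[:,1],y+s*P[:,0]+c*P[:,1],P[:,2]]
E
cat > m1.py <<'E'
from h import *
ct=read_camera("top"); cs=read_camera("scene")
H=np.array([[53,73],[-53,73],[-53,-73],[53,-73]])/1e3
for n,z,t,s in (("box",.08,up([(227,131),(223,379),(574,390),(571,140)],300,220),up([(560,257),(574,128),(241,124),(200,256)],200,195)),
            ("cover",.003,up([(104,386),(309,505),(482,216),(279,101)],165,240),None)):
    P=np.c_[H,np.full(4,z)]
    for cams in ([(ct,t)],[(cs,s)],[(ct,t),(cs,s)]):
        if any(u is None for _,u in cams): continue
        f=lambda q:np.concatenate([(proj(c,tf(*q,P))-u).ravel() for c,u in cams])
        g=backproj(*cams[0],z).mean(0); 
        best=min((least_squares(f,[g[0],g[1],a]) for a in (0,1,2,3,4,5)),key=lambda r:r.cost)
        print(n,best.x,np.sqrt(2*best.cost/best.fun.size)); print(backproj(*cams[0],z).round(4).tolist())
for nm,uv,z in (("dish",(299,332),.02),("tin",(296,180),.085),("meter",(245,182),.045),("bin",(367,187),.07),("driver",(172,215),.013)):
    print(nm,backproj(ct,uv,z).round(3))
E
python3 m1.py
```

```text
box [ 0.55650061 -0.19207059 -0.05115415] 0.08173089912720514
[[0.6132, -0.1218, 0.08], [0.5075, -0.1165, 0.08], [0.4995, -0.2626, 0.08], [0.6058, -0.2675, 0.08]]
box [ 0.55688221 -0.19217242 -0.04658192] 0.16460616459467992
[[0.6124, -0.1213, 0.08], [0.5075, -0.1166, 0.08], [0.4999, -0.2625, 0.08], [0.6074, -0.2682, 0.08]]
box [ 0.55658806 -0.19213211 -0.04956062] 0.14379614781740646
[[0.6132, -0.1218, 0.08], [0.5075, -0.1165, 0.08], [0.4995, -0.2626, 0.08], [0.6058, -0.2675, 0.08]]
cover [0.50642705 0.20621423 1.03327183] 0.055655611011726
[[0.4707, 0.289, 0.003], [0.4168, 0.1983, 0.003], [0.5421, 0.1232, 0.003], [0.5961, 0.2143, 0.003]]
dish [[ 0.39  -0.018  0.02 ]]
tin [[ 0.778 -0.019  0.085]]
meter [[0.789 0.118 0.045]]
bin [[ 0.759 -0.205  0.07 ]]
driver [[0.711 0.32  0.013]]
```

```bash
cat > m2.py <<'E'
from h import *
ct=read_camera("top"); cs=read_camera("scene")
q=(.5566,-.1921,-.0496)
def L(th): return tf(*q,np.array([[64,85+68*np.sin(th)+1,10+68*np.cos(th)],[-64,85+68*np.sin(th)+1,10+68*np.cos(th)]])/1e3)
def Rr(th): return tf(*q,np.array([[64,-86-68*np.sin(th),10+68*np.cos(th)],[-64,-86-68*np.sin(th),10+68*np.cos(th)]])/1e3)
def F(th): return tf(*q,np.array([[-66-68*np.sin(th),84,10+68*np.cos(th)],[-66-68*np.sin(th),-84,10+68*np.cos(th)]])/1e3)
for n,f,t in (("L",L,[(103,115),(88,410)]),("R",Rr,[(698,131),(703,424)]),("F",F,[(188,508),(590,517)])):
    u=up(t,300,220); r=least_squares(lambda a:(proj(ct,f(a[0]))-u).ravel(),[.7]); print(n,r.x,r.fun.round(2))
E
python3 m2.py
```

```text
L [0.65724562] [-0.73 -0.74  0.58 -0.51]
R [0.72408402] [ 0.07 -0.61  0.09 -0.06]
F [0.61652089] [ 0.87 -0.06  0.83  0.19]
```

```bash
cat > plan.py <<'E'
from h import *
from scipy.spatial.transform import Rotation as Ro
BOX=(.5566,-.1921,-.0496)
def down(yang): # tool z down, tool y at angle yang
    y=np.array([np.cos(yang),np.sin(yang),0]); z=np.array([0,0,-1.]); x=np.cross(y,z); return Ro.from_matrix(np.c_[x,y,z])
def b2w(x,y,ztip): # box mm -> TCP world
    p=tf(*BOX,[[x/1e3,y/1e3,0]])[0]; p[2]=ztip/1e3+.017; return p
def plan(wps,hand=1,p=None,R=None,vmax=.038,wmax=9.5):
    """wps: list of (pos, Rot, nrows or None)"""
    s=get_state()
    p=s["tcp_pos"] if p is None else p; R=Ro.from_quat(s["tool_rot"]) if R is None else R
    rows=[]
    for w in wps:
        P,Q=w[0],w[1]; rv=(R.inv()*Q).as_rotvec()
        n=max(int(np.ceil(np.abs(P-p).max()/vmax)),int(np.ceil(np.linalg.norm(P-p)/.04)),int(np.ceil(np.degrees(np.linalg.norm(rv))/wmax)),1)
        if len(w)>2: n=w[2]
        p0,R0=p,R
        for k in range(n):
            Pn=p0+(P-p0)*(k+1)/n; Rn=R0*Ro.from_rotvec(rv*(k+1)/n)
            d=R.inv().apply(Pn-p)/.04; dr=(R.inv()*Rn).as_rotvec()/np.pi
            rows.append([*d,*dr,hand]); p,R=Pn,Rn
    for i,r in enumerate(rows):
        print(", ".join(f"{round(v,3)+0:g}" for v in r)+","); 
        if i%8==7: print("--")
    print(len(rows))
def st():
    s=get_state(); c,sn=np.cos(BOX[2]),np.sin(BOX[2]); d=s["tcp_pos"]-[BOX[0],BOX[1],.017]
    R=Ro.from_quat(s["tool_rot"]).as_matrix()
    print("t",round(s["clock"],2),"tip box mm",np.round([1e3*(c*d[0]+sn*d[1]),1e3*(-sn*d[0]+c*d[1]),1e3*d[2]],1),"tcp",s["tcp_pos"].round(4),"yang",round(np.degrees(np.arctan2(R[1,1],R[0,1])),2),"tilt",R[:2,2].round(4),"F",s["wrist_force"].round(2),"w",round(s["grip_width"],4),"j",s["joint_positions"].round(2))
E
python3 - <<'E'
from plan import *
st(); D=down(BOX[2])
plan([(b2w(0,160,140),D),(b2w(0,155,42),D)])
E
```

```text
t 0.3 tip box mm [-373.3  732.5  218.3] tcp [0.2201 0.558  0.2353] yang 68.47 tilt [-0.0003 -0.0006] F [-0.69  0.47 -0.53] w 0.0929 j [ 1.11  0.13  1.49 -0.    1.52 -0.09]
-0.746, -0.587, 0.109, 0, 0, 0.022, 1,
-0.785, -0.534, 0.109, 0, 0, 0.022, 1,
-0.82, -0.479, 0.109, 0, 0, 0.022, 1,
-0.851, -0.421, 0.109, 0, 0, 0.022, 1,
-0.878, -0.361, 0.109, 0, 0, 0.022, 1,
-0.901, -0.299, 0.109, 0, 0, 0.022, 1,
-0.919, -0.237, 0.109, 0, 0, 0.022, 1,
-0.933, -0.172, 0.109, 0, 0, 0.022, 1,
--
-0.943, -0.108, 0.109, 0, 0, 0.022, 1,
-0.948, -0.042, 0.109, 0, 0, 0.022, 1,
-0.949, 0.023, 0.109, 0, 0, 0.022, 1,
-0.945, 0.089, 0.109, 0, 0, 0.022, 1,
-0.937, 0.154, 0.109, 0, 0, 0.022, 1,
-0.924, 0.218, 0.109, 0, 0, 0.022, 1,
-0.906, 0.282, 0.109, 0, 0, 0.022, 1,
-0.885, 0.344, 0.109, 0, 0, 0.022, 1,
--
-0.859, 0.404, 0.109, 0, 0, 0.022, 1,
-0.829, 0.462, 0.109, 0, 0, 0.022, 1,
-0.042, 0, 0.817, 0, 0, 0, 1,
-0.042, 0, 0.817, 0, 0, 0, 1,
-0.042, 0, 0.817, 0, 0, 0, 1,
21
```

Call:
jog_arm(
  targets=[-0.75, -0.59, 0.1, 0, 0, 0.022, 1, -0.79, -0.53, 0.1, 0, 0, 0.022, 1, -0.82, -0.48, 0.1, 0, 0, 0.022, 1, -0.85, -0.42, 0.1, 0, 0, 0.022, 1, -0.88, -0.36, 0.1, 0, 0, 0.022, 1, -0.9, -0.3, 0.1, 0, 0, 0.022, 1, -0.92, -0.24, 0.1, 0, 0, 0.022, 1, -0.93, -0.17, 0.1, 0, 0, 0.022, 1],
  force=20,
)

```text
clock: 1.3
tcp_pos: [0.3748, 0.2888, 0.2024]
tool_rot: [0.453, 0.891, 0.001, 0.0]
wrist_force: [0.3, 0.0, 1.0]
grip_width: 0.0176
```

Run:
```python
from plan import *
st(); D=down(BOX[2])
plan([(b2w(0,160,140),D),(b2w(0,155,42),D)])
```

```text
t 1.3 tip box mm [-205.4  471.3  185.4] tcp [0.3748 0.2888 0.2024] yang 36.06 tilt [0.001  0.0008] F [0.31 0.02 1.03] w 0.0176 j [ 0.55 -0.2   1.87  0.    1.47 -0.08]
-0.928, -0.089, 0.113, 0, 0, 0.022, 1,
-0.932, -0.026, 0.113, 0, 0, 0.022, 1,
-0.932, 0.037, 0.113, 0, 0, 0.022, 1,
-0.927, 0.1, 0.113, 0, 0, 0.022, 1,
-0.918, 0.163, 0.114, 0, 0, 0.022, 1,
-0.905, 0.225, 0.114, 0, 0, 0.022, 1,
-0.887, 0.286, 0.114, 0, 0, 0.022, 1,
-0.866, 0.346, 0.114, 0, 0, 0.022, 1,
--
-0.841, 0.403, 0.114, 0, 0, 0.022, 1,
-0.811, 0.46, 0.114, 0, 0, 0.022, 1,
-0.042, 0, 0.817, 0, 0, 0, 1,
-0.042, 0, 0.817, 0, 0, 0, 1,
-0.042, 0, 0.817, 0, 0, 0, 1,
13
```

Tracking is nearly exact.

Call:
jog_arm(
  targets=[-0.93, -0.09, 0.11, 0, 0, 0.022, 1, -0.93, -0.03, 0.11, 0, 0, 0.022, 1, -0.93, 0.04, 0.11, 0, 0, 0.022, 1, -0.93, 0.1, 0.11, 0, 0, 0.022, 1, -0.92, 0.16, 0.11, 0, 0, 0.022, 1, -0.9, 0.22, 0.11, 0, 0, 0.022, 1, -0.89, 0.29, 0.11, 0, 0, 0.022, 1, -0.87, 0.35, 0.11, 0, 0, 0.022, 1],
)

```text
clock: 2.3
tcp_pos: [0.5277, 0.0205, 0.1672]
tool_rot: [0.686, 0.727, 0.002, 0.001]
wrist_force: [-0.0, -0.2, -0.0]
grip_width: 0.0005
```

Run:
```python
from plan import *
st(); D=down(BOX[2])
plan([(b2w(0,155,130),D),(b2w(0,152,42),D)])
```

```text
t 2.3 tip box mm [-39.4 210.9 150.2] tcp [0.5277 0.0205 0.1672] yang 3.29 tilt [0.0043 0.0019] F [-0.05 -0.23 -0.02] w 0.0005 j [-0.06 -0.03  1.78  0.    1.39 -0.12]
-0.748, 0.414, 0.253, 0.001, 0, 0.017, 1,
-0.725, 0.454, 0.253, 0.001, 0, 0.017, 1,
-0.025, 0, 0.733, 0, 0, 0, 1,
-0.025, 0, 0.733, 0, 0, 0, 1,
-0.025, 0, 0.733, 0, 0, 0, 1,
5
```

Call:
jog_arm(
  targets=[-0.75, 0.41, 0.25, 0.001, 0, 0.017, 1, -0.73, 0.45, 0.25, 0.001, 0, 0.017, 1, -0.03, 0, 0.73, 0, 0, 0, 1, -0.03, 0, 0.73, 0, 0, 0, 1, -0.03, 0, 0.73, 0, 0, 0, 1, 0, 0, 0, 0, 0, 0, 1, -0.1, 0, 0, 0, 0, 0, 1, -0.2, 0, 0, 0, 0, 0, 1],
)

```text
clock: 3.3
tcp_pos: [0.5668, -0.0586, 0.0596]
tool_rot: [0.727, 0.686, 0.001, 0.0]
wrist_force: [-0.9, 7.8, 5.7]
grip_width: 0.0004
```

Run:
```python
from plan import *
st(); D=down(BOX[2])
c=read_camera("top"); cv2.imwrite("pics/t1.png",cv2.resize(c["image"][200:320,270:430,::-1],None,fx=5,fy=5,interpolation=cv2.INTER_CUBIC))
plan([(b2w(0,95,42),D,8)])
```

```text
t 3.3 tip box mm [  3.6 133.8  42.6] tcp [ 0.5668 -0.0586  0.0596] yang -3.31 tilt [0.0021 0.0019] F [-0.94  7.78  5.65] w 0.0004 j [-0.19  0.2   1.74  0.    1.19 -0.14]
-0.119, -0.011, 0.003, 0, 0, 0, 1,
-0.119, -0.011, 0.003, 0, 0, 0, 1,
-0.119, -0.011, 0.003, 0, 0, 0, 1,
-0.119, -0.012, 0.003, 0, 0, 0, 1,
-0.119, -0.012, 0.003, 0, 0, 0, 1,
-0.119, -0.012, 0.003, 0, 0, 0, 1,
-0.119, -0.012, 0.003, 0, 0, 0, 1,
-0.119, -0.012, 0.003, 0, 0, 0, 1,
--
8
```

View pics/t1.png

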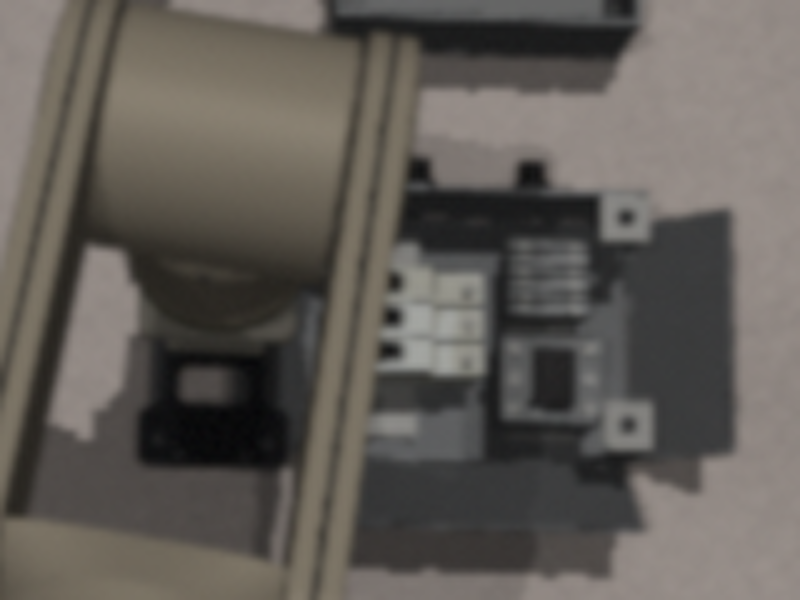

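Call:
jog_arm(
  targets=[-0.12, -0.01, -0.05, 0, 0, 0, 1, -0.13, -0.01, -0.05, 0, 0, 0, 1, -0.13, -0.01, -0.05, 0, 0, 0, 1, -0.13, -0.01, -0.04, 0, 0, 0, 1, -0.13, -0.01, -0.03, 0, 0, 0, 1, -0.13, -0.01, -0.03, 0, 0, 0, 1, -0.1, 0, -0.02, 0, 0, 0, 1, -0.08, 0, -0.01, 0, 0, 0, 1],
)

```text
clock: 4.35
tcp_pos: [0.5638, -0.0952, 0.0732]
tool_rot: [0.727, 0.686, 0.006, -0.001]
wrist_force: [3.9, 22.1, -0.3]
grip_width: 0.0002
```

Run:
```python
from plan import *
st()
```

```text
t 4.35 tip box mm [ 2.4 97.1 56.2] tcp [ 0.5638 -0.0952  0.0732] yang -3.33 tilt [0.0069 0.0101] F [ 3.9  22.12 -0.27] w 0.0002 j [-0.26  0.19  1.73  0.01  1.22 -0.21]
```

Run:
```python
from plan import *
D=down(BOX[2])
plan([(b2w(0,130,60),D,1),(b2w(-100,140,70),D),(b2w(-148,90,60),D),(b2w(-145,0,42),D)])
```

```text
0.822, -0.067, -0.087, 0.002, -0.003, -0.003, 1,
0.083, -0.833, -0.083, 0, 0, 0, 1,
0.083, -0.833, -0.083, 0, 0, 0, 1,
0.083, -0.833, -0.083, 0, 0, 0, 1,
-0.625, -0.6, 0.125, 0, 0, 0, 1,
-0.625, -0.6, 0.125, 0, 0, 0, 1,
-0.75, 0.025, 0.15, 0, 0, 0, 1,
-0.75, 0.025, 0.15, 0, 0, 0, 1,
--
-0.75, 0.025, 0.15, 0, 0, 0, 1,
9
```

Call:
jog_arm(
  targets=[0.82, -0.07, -0.08, 0.002, -0.003, -0.003, 1, 0.08, -0.83, -0.08, 0, 0, 0, 1, 0.08, -0.83, -0.08, 0, 0, 0, 1, 0.08, -0.83, -0.08, 0, 0, 0, 1, -0.62, -0.6, 0.12, 0, 0, 0, 1, -0.62, -0.6, 0.12, 0, 0, 0, 1, -0.75, 0.02, 0.15, 0, 0, 0, 1, -0.75, 0.02, 0.15, 0, 0, 0, 1],
)

```text
clock: 5.35
tcp_pos: [0.408, -0.1583, 0.0661]
tool_rot: [0.723, 0.691, -0.001, 0.002]
wrist_force: [0.7, -0.3, -0.3]
grip_width: 0.0005
```

Run:
```python
from plan import *
st(); D=down(BOX[2])
plan([(b2w(-143,0,42),D,1),(b2w(-125,0,42),D,2)])
c=read_camera("top"); cv2.imwrite("pics/t2.png",cv2.resize(c["image"][200:320,270:430,::-1],None,fx=5,fy=5,interpolation=cv2.INTER_CUBIC))
```

```text
t 5.35 tip box mm [-150.1   26.3   49.1] tcp [ 0.408  -0.1583  0.0661] yang -2.55 tilt [ 0.0013 -0.0047] F [ 0.65 -0.29 -0.31] w 0.0005 j [-0.48 -0.17  2.1  -0.    1.2  -0.44]
-0.659, 0.174, 0.181, 0, 0.001, 0.002, 1,
0, 0.225, 0, 0, 0, 0, 1,
0, 0.225, 0, 0, 0, 0, 1,
3
```

View pics/t2.png

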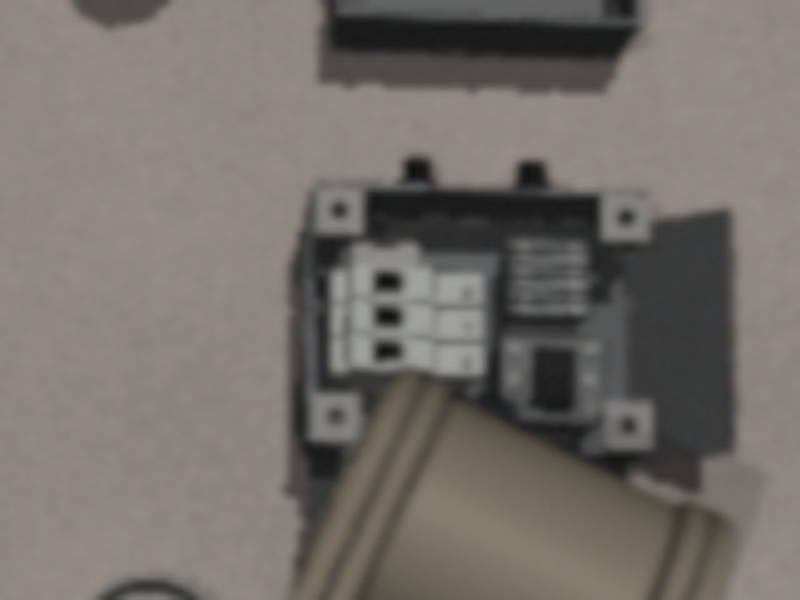

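Call:
jog_arm(
  targets=[-0.66, 0.17, 0.18, 0, 0.001, 0.002, 1, 0, 0.3, 0, 0, 0, 0, 1, 0, 0.15, 0, 0, 0, 0, 1, 0, 0.14, -0.03, 0, 0, 0, 1, 0, 0.14, -0.05, 0, 0, 0, 1, 0, 0.14, -0.05, 0, 0, 0, 1, 0, 0.14, -0.04, 0, 0, 0, 1, 0, 0.14, -0.03, 0, 0, 0, 1],
)

```text
clock: 6.4
tcp_pos: [0.4586, -0.1908, 0.0683]
tool_rot: [0.725, 0.689, -0.004, -0.0]
wrist_force: [-2.6, -1.5, 2.4]
grip_width: 0.0007
```

Run:
```python
from plan import *
st()
```

```text
t 6.4 tip box mm [-97.9  -3.5  51.3] tcp [ 0.4586 -0.1908  0.0683] yang -2.87 tilt [-0.0065 -0.0059] F [-2.59 -1.47  2.36] w 0.0007 j [-0.49  0.01  1.94 -0.01  1.2  -0.44]
```

Call:
jog_arm(
  targets=[0, 0.14, -0.03, 0, 0, 0, 1, 0, 0.12, -0.02, 0, 0, 0, 1, 0, 0.1, -0.01, 0, 0, 0, 1, 0, 0.08, 0, 0, 0, 0, 1, 0, 0.08, 0, 0, 0, 0, 1, 0, 0.07, 0, 0, 0, 0, 1, 0, 0.07, 0, 0, 0, 0, 1, 0, 0.07, 0, 0, 0, 0, 1],
)

```text
clock: 7.4
tcp_pos: [0.4712, -0.191, 0.0705]
tool_rot: [0.724, 0.689, -0.018, -0.017]
wrist_force: [-20.8, 1.3, 17.5]
grip_width: 0.0006
```

Run:
```python
from plan import *
st(); D=down(BOX[2])
plan([(b2w(-120,-10,56),D,1),(b2w(-148,-90,60),D),(b2w(-110,-140,60),D),(b2w(0,-160,50),D)])
```

```text
t 7.4 tip box mm [-85.4  -3.1  53.5] tcp [ 0.4712 -0.191   0.0705] yang -2.86 tilt [-0.0498  0.0003] F [-20.78   1.26  17.48] w 0.0006 j [-0.47  0.08  1.86 -0.02  1.25 -0.41]
-0.172, -0.867, -0.019, -0.016, 0.001, 0, 1,
-0.667, -0.233, -0.033, 0, 0, 0, 1,
-0.667, -0.233, -0.033, 0, 0, 0, 1,
-0.667, -0.233, -0.033, 0, 0, 0, 1,
-0.625, 0.475, 0, 0, 0, 0, 1,
-0.625, 0.475, 0, 0, 0, 0, 1,
-0.167, 0.917, 0.083, 0, 0, 0, 1,
-0.167, 0.917, 0.083, 0, 0, 0, 1,
--
-0.167, 0.917, 0.083, 0, 0, 0, 1,
9
```

Call:
jog_arm(
  targets=[-0.17, -0.87, -0.02, -0.016, 0.001, 0, 1, -0.67, -0.23, -0.03, 0, 0, 0, 1, -0.67, -0.23, -0.03, 0, 0, 0, 1, -0.67, -0.23, -0.03, 0, 0, 0, 1, -0.62, 0.47, 0, 0, 0, 0, 1, -0.62, 0.47, 0, 0, 0, 0, 1, -0.17, 0.92, 0.08, 0, 0, 0, 1, -0.17, 0.92, 0.08, 0, 0, 0, 1],
)

```text
clock: 8.4
tcp_pos: [0.5136, -0.3457, 0.0672]
tool_rot: [0.725, 0.689, 0.004, -0.001]
wrist_force: [-0.1, 0.3, 0.4]
grip_width: 0.0007
```

Run:
```python
from plan import *
st(); D=down(BOX[2])
plan([(b2w(0,-155,44),D,1),(b2w(0,-139,42),D,1)])
```

```text
t 8.4 tip box mm [ -35.3 -155.5   50.2] tcp [ 0.5136 -0.3457  0.0672] yang -2.96 tilt [0.0039 0.0061] F [-0.13  0.27  0.36] w 0.0007 j [-0.68  0.32  1.59  0.01  1.23 -0.63]
0.015, 0.882, 0.157, 0.001, -0.002, -0.001, 1,
0.4, 0, 0.05, 0, 0, 0, 1,
2
```

Call:
jog_arm(
  targets=[0.02, 0.88, 0.16, 0.001, -0.002, -0.001, 1, 0.35, 0, 0.05, 0, 0, 0, 1, 0.15, 0, 0, 0, 0, 0, 1, 0.13, 0, -0.04, 0, 0, 0, 1, 0.13, 0, -0.05, 0, 0, 0, 1, 0.13, 0, -0.05, 0, 0, 0, 1, 0.13, 0, -0.04, 0, 0, 0, 1, 0.13, 0, -0.03, 0, 0, 0, 1],
)

```text
clock: 9.4
tcp_pos: [0.5553, -0.3032, 0.0711]
tool_rot: [0.724, 0.689, 0.0, 0.006]
wrist_force: [0.3, -2.8, 2.6]
grip_width: 0.0005
```

Run:
```python
from plan import *
st()
```

```text
t 9.4 tip box mm [   4.2 -111.    54.1] tcp [ 0.5553 -0.3032  0.0711] yang -2.84 tilt [ 0.0091 -0.009 ] F [ 0.33 -2.76  2.6 ] w 0.0005 j [-0.58  0.34  1.56 -0.    1.23 -0.53]
```

Call:
jog_arm(
  targets=[0.14, 0, -0.03, 0, 0, 0, 1, 0.13, 0, -0.02, 0, 0, 0, 1, 0.12, 0, -0.01, 0, 0, 0, 1, 0.09, 0, 0, 0, 0, 0, 1, 0.08, 0, 0, 0, 0, 0, 1, 0.07, 0, 0, 0, 0, 0, 1, 0.07, 0, 0, 0, 0, 0, 1, 0.07, 0, 0, 0, 0, 0, 1],
)

```text
clock: 10.4
tcp_pos: [0.556, -0.2892, 0.0736]
tool_rot: [0.726, 0.688, -0.009, 0.019]
wrist_force: [0.7, -15.9, -3.6]
grip_width: 0.0002
```

Run:
```python
from plan import *
st()
```

```text
t 10.4 tip box mm [  4.2 -97.   56.6] tcp [ 0.556  -0.2892  0.0736] yang -3.07 tilt [ 0.0126 -0.0401] F [  0.73 -15.92  -3.6 ] w 0.0002 j [-0.55  0.3   1.6  -0.03  1.21 -0.48]
```

Run:
```python
from plan import *
D=down(BOX[2]); C=down(np.radians(-30.8)); 
h=np.array([.5064,.2062,0])
plan([(b2w(0,-125,75),D,1),(b2w(0,-120,140),D,2),(h+[0,0,.12],C),(h+[0,0,.06],C),],hand=-1)
```

```text
-0.719, -0.095, -0.433, 0.005, 0.013, -0.001, -1,
0.063, 0, -0.813, 0, 0, 0, -1,
0.063, 0, -0.813, 0, 0, 0, -1,
0.92, -0.125, 0.066, 0, 0, 0.011, -1,
0.915, -0.157, 0.066, 0, 0, 0.011, -1,
0.909, -0.189, 0.066, 0, 0, 0.011, -1,
0.902, -0.22, 0.066, 0, 0, 0.011, -1,
0.894, -0.251, 0.066, 0, 0, 0.011, -1,
--
0.885, -0.282, 0.066, 0, 0, 0.011, -1,
0.874, -0.313, 0.066, 0, 0, 0.011, -1,
0.863, -0.343, 0.066, 0, 0, 0.011, -1,
0.85, -0.373, 0.066, 0, 0, 0.011, -1,
0.837, -0.403, 0.066, 0, 0, 0.011, -1,
0.822, -0.432, 0.066, 0, 0, 0.011, -1,
0.807, -0.46, 0.066, 0, 0, 0.011, -1,
0.79, -0.488, 0.066, 0, 0, 0.011, -1,
--
0.773, -0.515, 0.066, 0, 0, 0.011, -1,
0, 0, 0.75, 0, 0, 0, -1,
0, 0, 0.75, 0, 0, 0, -1,
19
```

Call:
jog_arm(
  targets=[-0.72, -0.1, -0.43, 0.005, 0.013, -0.001, 1, 0.06, 0, -0.81, 0, 0, 0, -1, 0.06, 0, -0.81, 0, 0, 0, -1, 0.92, -0.12, 0.05, 0, 0, 0.011, -1, 0.92, -0.16, 0.05, 0, 0, 0.011, -1, 0.91, -0.19, 0.05, 0, 0, 0.011, -1, 0.9, -0.22, 0.05, 0, 0, 0.011, -1, 0.89, -0.25, 0.05, 0, 0, 0.011, -1],
)

```text
clock: 11.4
tcp_pos: [0.5293, -0.1179, 0.1439]
tool_rot: [0.784, 0.621, -0.001, -0.011]
wrist_force: [0.4, 0.4, -0.3]
grip_width: 0.0659
```

Run:
```python
from plan import *
st(); C=down(np.radians(-30.8)); 
h=np.array([.5064,.2062,0])
plan([(h+[0,0,.12],C)],hand=-1)
```

```text
t 11.4 tip box mm [-30.9  72.8 126.9] tcp [ 0.5293 -0.1179  0.1439] yang -13.27 tilt [-0.0151  0.016 ] F [ 0.41  0.35 -0.35] w 0.0659 j [-0.32  0.06  1.74  0.01  1.37 -0.09]
0.861, -0.267, 0.082, -0.001, 0, 0.011, -1,
0.851, -0.297, 0.08, -0.001, 0, 0.011, -1,
0.841, -0.326, 0.079, -0.001, 0, 0.011, -1,
0.829, -0.354, 0.077, -0.001, 0, 0.011, -1,
0.817, -0.382, 0.075, -0.001, 0, 0.011, -1,
0.803, -0.41, 0.074, -0.001, 0, 0.011, -1,
0.789, -0.437, 0.072, -0.001, 0, 0.011, -1,
0.774, -0.464, 0.07, -0.001, 0, 0.011, -1,
--
0.758, -0.49, 0.068, -0.001, 0, 0.011, -1,
9
```

Call:
jog_arm(
  targets=[0.86, -0.27, 0.08, -0.001, 0, 0.011, -1, 0.85, -0.3, 0.08, -0.001, 0, 0.011, -1, 0.84, -0.33, 0.08, -0.001, 0, 0.011, -1, 0.83, -0.35, 0.07, -0.001, 0, 0.011, -1, 0.82, -0.38, 0.07, -0.001, 0, 0.011, -1, 0.8, -0.41, 0.07, -0.001, 0, 0.011, -1, 0.79, -0.44, 0.07, -0.001, 0, 0.011, -1, 0.77, -0.46, 0.07, -0.001, 0, 0.011, -1],
)

```text
clock: 12.4
tcp_pos: [0.4997, 0.1849, 0.1179]
tool_rot: [0.864, 0.504, -0.001, -0.007]
wrist_force: [0.8, -0.5, 0.9]
grip_width: 0.0933
```

Run:
```python
from plan import *
st(); C=down(np.radians(-30.8)); 
h=np.array([.5064,.2062,0])
plan([(h+[0,0,.115],C,1),(h+[0,0,.035],C,3)],hand=-1)
c=read_camera("top"); cv2.imwrite("pics/t3.png",cv2.resize(c["image"][200:320,270:430,::-1],None,fx=5,fy=5,interpolation=cv2.INTER_CUBIC))
c=read_camera("scene"); cv2.imwrite("pics/s3.png",cv2.resize(c["image"][180:300,200:360,::-1],None,fx=5,fy=5,interpolation=cv2.INTER_CUBIC))
```

```text
t 12.4 tip box mm [-75.5 373.7 100.9] tcp [0.4997 0.1849 0.1179] yang -29.52 tilt [-0.009  0.012] F [ 0.76 -0.5   0.93] w 0.0933 j [0.25 0.04 1.8  0.01 1.3  0.76]
0.546, -0.116, 0.077, -0.004, -0.002, 0.007, -1,
0, 0, 0.667, 0, 0, 0, -1,
0, 0, 0.667, 0, 0, 0, -1,
0, 0, 0.667, 0, 0, 0, -1,
4
```

View pics/t3.png

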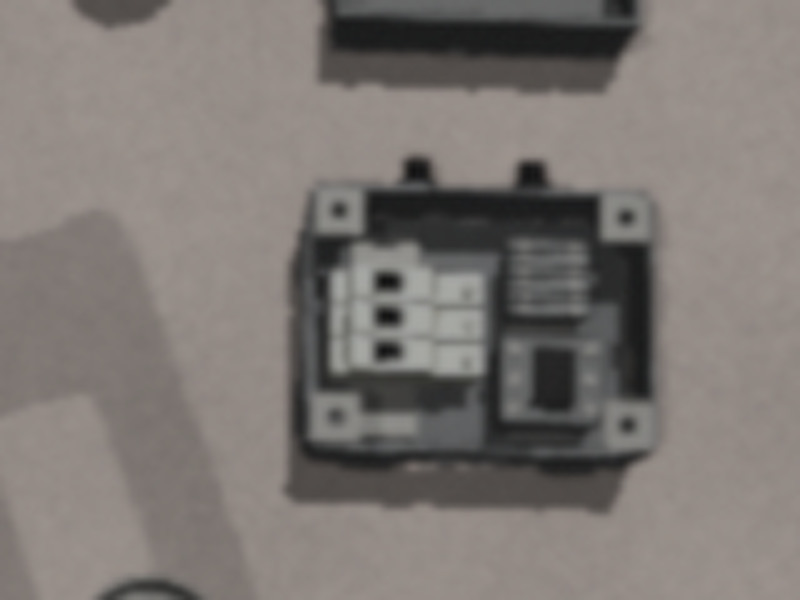

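View pics/s3.png

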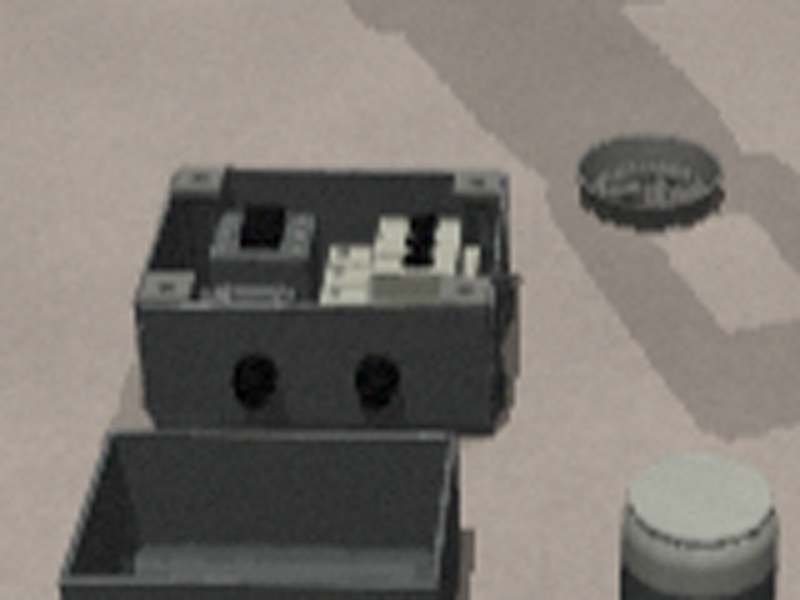

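Call:
jog_arm(
  targets=[0.55, -0.12, 0.08, -0.004, -0.002, 0.007, -1, 0, 0, 0, 0, 0, 0, -1, 0, 0, 0.5, 0, 0, 0, -1, 0, 0, 0.5, 0, 0, 0, -1, 0, 0, 0.4, 0, 0, 0, -1, 0, 0, 0, 0, 0, 0, -1, 0, 0, 0, 0, 0, 0, -1, 0, 0, 0, 0, 0, 0, -1],
  force=40,
)

```text
clock: 13.5
tcp_pos: [0.5016, 0.2044, 0.0518]
tool_rot: [0.868, 0.496, -0.005, -0.002]
wrist_force: [0.3, -1.0, 0.2]
grip_width: 0.093
```

Run:
```python
from plan import *
st(); C=down(np.radians(-30.8)); 
h=np.array([.5064,.2062,0])
plan([(h+[0,0,.033],C,2)],hand=-1)
```

```text
t 13.5 tip box mm [-74.6 393.3  34.8] tcp [0.5016 0.2044 0.0518] yang -30.54 tilt [-0.0103 -0.0016] F [ 0.25 -1.01  0.15] w 0.093 j [0.29 0.15 1.81 0.   1.18 0.82]
0.052, 0.042, 0.235, -0.001, 0.001, 0.001, -1,
0.051, 0.041, 0.235, -0.001, 0.001, 0.001, -1,
2
```

Call:
jog_arm(
  targets=[0.05, 0.05, 0.23, -0.002, 0.003, 0.001, -1, 0.05, 0.05, 0.23, -0.001, 0.001, 0.001, -1, 0, 0, 0, 0, 0, 0, -1, 0, 0, 0, 0, 0, 0, -1, 0, 0, 0, 0, 0, 0, -1, 0, 0, 0, 0, 0, 0, -1, 0, 0, 0, 0, 0, 0, -1, 0, 0, 0, 0, 0, 0, -1],
)

```text
clock: 14.5
tcp_pos: [0.5086, 0.2065, 0.0338]
tool_rot: [0.87, 0.493, 0.005, -0.0]
wrist_force: [-0.2, -0.1, -0.2]
grip_width: 0.0934
```

Run:
```python
from plan import *
st(); C=down(np.radians(-30.8)); 
h=np.array([.5064,.2062,0])
plan([(h+[0,0,.033],C,1)],hand=-1)
```

```text
t 14.5 tip box mm [-67.7 395.7  16.8] tcp [0.5086 0.2065 0.0338] yang -30.9 tilt [0.0081 0.0057] F [-0.22 -0.06 -0.18] w 0.0934 j [0.29 0.18 1.82 0.   1.13 0.83]
-0.035, -0.045, 0.018, 0.001, -0.003, -0.001, -1,
1
```

Call:
jog_arm(
  targets=[-0.03, -0.04, 0.02, 0.001, -0.003, 0, -1, 0, 0, 0, 0, 0, 0, -1, 0, 0, 0, 0, 0, 0, 1, 0, 0, 0, 0, 0, 0, 1, 0, 0, 0, 0, 0, 0, 1, 0, 0, 0, 0, 0, 0, 1, 0, 0, 0, 0, 0, 0, 1, 0, 0, 0, 0, 0, 0, 1],
  force=40,
)

```text
clock: 15.5
tcp_pos: [0.5066, 0.2063, 0.0329]
tool_rot: [0.87, 0.493, -0.0, 0.001]
wrist_force: [0.5, 0.3, 0.4]
grip_width: 0.0374
```

Run:
```python
from plan import *
st()
```

```text
t 15.5 tip box mm [-69.7 395.4  15.9] tcp [0.5066 0.2063 0.0329] yang -30.9 tilt [ 0.0001 -0.0012] F [0.49 0.3  0.42] w 0.0374 j [ 0.29  0.18  1.82 -0.    1.14  0.83]
```

Continue closing, then lift slowly.

Call:
jog_arm(
  targets=[0, 0, 0, 0, 0, 0, 1, 0, 0, 0, 0, 0, 0, 1, 0, 0, 0, 0, 0, 0, 1, 0, 0, 0, 0, 0, 0, 1, 0, 0, 0, 0, 0, 0, 1, 0, 0, 0, 0, 0, 0, 1, 0, 0, -0.2, 0, 0, 0, 1, 0, 0, -0.3, 0, 0, 0, 1],
)

```text
clock: 16.5
tcp_pos: [0.5046, 0.2058, 0.052]
tool_rot: [0.87, 0.493, -0.002, 0.0]
wrist_force: [0.5, -0.4, -2.8]
grip_width: 0.0118
```

Run:
```python
from plan import *
st()
```

```text
t 16.5 tip box mm [-71.7 394.8  35. ] tcp [0.5046 0.2058 0.052 ] yang -30.9 tilt [-0.0042 -0.0025] F [ 0.49 -0.44 -2.83] w 0.0118 j [ 0.29  0.16  1.81 -0.    1.18  0.83]
```

Run:
```python
from plan import *
h=np.array([.5064,.2062,0]); b=np.array([.5566,-.1921,0])
C=down(np.radians(-30.9));G=down(np.radians(-92.84))
plan([(h+[0,0,.16],C),(b+[0,0,.16],G,14)])
```

```text
0.007, 0.009, -0.9, 0, 0, 0, 1,
0.008, 0.01, -0.9, 0, 0, 0, 1,
0.01, 0.01, -0.9, 0, 0, 0, 1,
-0.564, 0.442, 0, 0, 0, 0.025, 1,
-0.528, 0.484, 0, 0, 0, 0.025, 1,
-0.49, 0.524, 0, 0, 0, 0.025, 1,
-0.448, 0.56, 0, 0, 0, 0.025, 1,
-0.403, 0.593, 0, 0, 0, 0.025, 1,
--
-0.356, 0.622, 0, 0, 0, 0.025, 1,
-0.307, 0.648, 0, 0, 0, 0.025, 1,
-0.256, 0.67, 0, 0, 0, 0.025, 1,
-0.204, 0.687, 0, 0, 0, 0.025, 1,
-0.15, 0.701, 0, 0, 0, 0.025, 1,
-0.096, 0.71, 0, 0, 0, 0.025, 1,
-0.041, 0.716, 0, 0, 0, 0.025, 1,
0.015, 0.717, 0, 0, 0, 0.025, 1,
--
0.07, 0.713, 0, 0, 0, 0.025, 1,
17
```

Call:
jog_arm(
  targets=[0.01, 0.01, -0.5, 0, 0.001, 0, 1, 0.01, 0.01, -0.9, 0, 0, 0, 1, 0.01, 0.01, -0.9, 0, 0, 0, 1, 0, 0, -0.4, 0, 0, 0, 1, -0.3, 0.2, 0, 0, 0, 0.015, 1, -0.56, 0.44, 0, 0, 0, 0.025, 1, -0.53, 0.48, 0, 0, 0, 0.025, 1, -0.49, 0.52, 0, 0, 0, 0.025, 1],
)

```text
clock: 17.5
tcp_pos: [0.5118, 0.1024, 0.1645]
tool_rot: [0.933, 0.36, -0.001, -0.001]
wrist_force: [0.5, 0.1, -4.3]
grip_width: 0.0114
```

Run:
```python
from plan import *
st()
b=np.array([.5566,-.1921,0])
G=down(np.radians(-92.84))
plan([(b+[0,0,.16],G,13)])
```

```text
t 17.5 tip box mm [-59.4 291.9 147.5] tcp [0.5118 0.1024 0.1645] yang -47.82 tilt [-0.003   0.0004] F [ 0.5   0.11 -4.35] w 0.0114 j [ 0.1  -0.03  1.79  0.    1.39  0.93]
-0.316, 0.478, 0.008, 0, 0, 0.019, 1,
-0.287, 0.496, 0.008, 0, 0, 0.019, 1,
-0.257, 0.512, 0.008, 0, 0, 0.019, 1,
-0.225, 0.527, 0.008, 0, 0, 0.019, 1,
-0.193, 0.539, 0.008, 0, 0, 0.019, 1,
-0.16, 0.55, 0.008, 0, 0, 0.019, 1,
-0.126, 0.559, 0.008, 0, 0, 0.019, 1,
-0.092, 0.565, 0.008, 0, 0, 0.019, 1,
--
-0.058, 0.57, 0.008, 0, 0, 0.019, 1,
-0.024, 0.572, 0.008, 0, 0, 0.019, 1,
0.011, 0.573, 0.008, 0, 0, 0.019, 1,
0.046, 0.571, 0.009, 0, 0, 0.019, 1,
0.08, 0.567, 0.009, 0, 0, 0.019, 1,
13
```

Call:
jog_arm(
  targets=[-0.32, 0.48, 0.01, 0, 0, 0.019, 1, -0.29, 0.5, 0.01, 0, 0, 0.019, 1, -0.26, 0.51, 0.01, 0, 0, 0.019, 1, -0.22, 0.53, 0.01, 0, 0, 0.019, 1, -0.19, 0.54, 0.01, 0, 0, 0.019, 1, -0.16, 0.55, 0.01, 0, 0, 0.019, 1, -0.13, 0.56, 0.01, 0, 0, 0.019, 1, -0.09, 0.56, 0.01, 0, 0, 0.019, 1],
)

```text
clock: 18.5
tcp_pos: [0.5261, -0.0927, 0.1453]
tool_rot: [0.994, 0.11, -0.013, -0.002]
wrist_force: [1.1, -0.4, -4.0]
grip_width: 0.0117
```

Run:
```python
from plan import *
st()
b=np.array([.5566,-.1921,0])
G=down(np.radians(-92.84))
plan([(b+[0,0,.15],G,6)])
```

```text
t 18.5 tip box mm [-35.4  97.8 128.3] tcp [ 0.5261 -0.0927  0.1453] yang -77.32 tilt [-0.026   0.0004] F [ 1.12 -0.42 -4.03] w 0.0117 j [-0.27  0.04  1.75 -0.01  1.38  1.08]
0.033, 0.432, -0.023, 0, 0.001, 0.014, 1,
0.052, 0.43, -0.022, 0, 0.001, 0.014, 1,
0.072, 0.427, -0.022, 0, 0.001, 0.014, 1,
0.091, 0.423, -0.021, 0, 0.001, 0.014, 1,
0.11, 0.419, -0.021, 0, 0.001, 0.014, 1,
0.129, 0.414, -0.02, 0, 0.001, 0.014, 1,
6
```

Call:
jog_arm(
  targets=[0.03, 0.43, -0.12, 0, 0.006, 0.014, 1, 0.05, 0.43, -0.05, 0, 0.002, 0.014, 1, 0.07, 0.43, -0.04, 0, 0, 0.014, 1, 0.09, 0.42, -0.03, 0, 0, 0.014, 1, 0.11, 0.42, -0.03, 0, 0, 0.014, 1, 0.13, 0.41, -0.02, 0, 0, 0.014, 1, 0, 0, 0, 0, 0, 0, 1, 0, 0, 0, 0, 0, 0, 1],
)

```text
clock: 19.5
tcp_pos: [0.5557, -0.2001, 0.1537]
tool_rot: [0.999, -0.032, -0.002, -0.003]
wrist_force: [0.0, -0.3, -3.3]
grip_width: 0.0115
```

Run:
```python
from plan import *
st()
b=np.array([.5566,-.1921,0])
G=down(np.radians(-92.84))
plan([(b+[0,0,.135],G,2)])
for n in("scene","top"):
    c=read_camera(n); cv2.imwrite(f"pics/{n}4.png",c["image"][:,:,::-1])
t=cv2.imread("pics/top4.png"); s=cv2.imread("pics/scene4.png")
cv2.imwrite("pics/t4.png",cv2.resize(t[200:320,290:430],None,fx=5,fy=5,interpolation=cv2.INTER_CUBIC))
cv2.imwrite("pics/s4.png",cv2.resize(s[170:275,190:330],None,fx=5,fy=5,interpolation=cv2.INTER_CUBIC))
```

```text
t 19.5 tip box mm [ -0.5  -8.1 136.7] tcp [ 0.5557 -0.2001  0.1537] yang -93.69 tilt [-0.004   0.0068] F [ 0.03 -0.3  -3.35] w 0.0115 j [-0.44  0.16  1.6   0.    1.38  1.2 ]
0.005, -0.099, 0.234, -0.001, 0.001, -0.002, 1,
0.006, -0.1, 0.234, -0.001, 0.001, -0.002, 1,
2
```

View pics/t4.png

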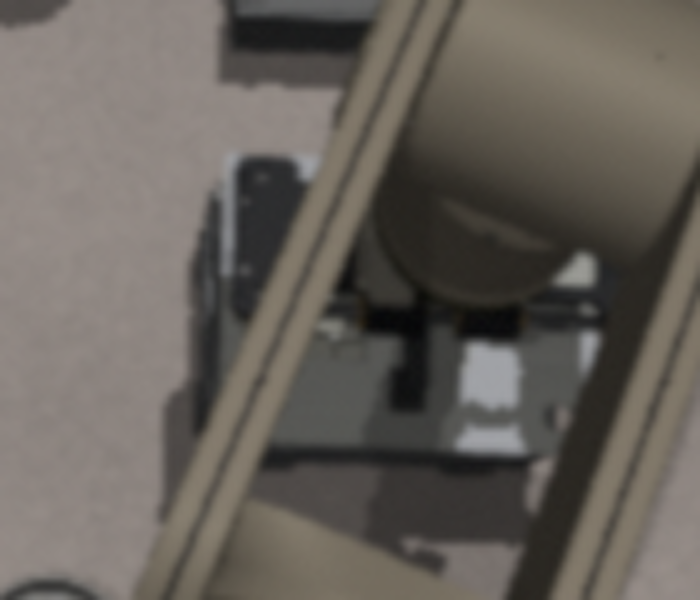

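View pics/s4.png

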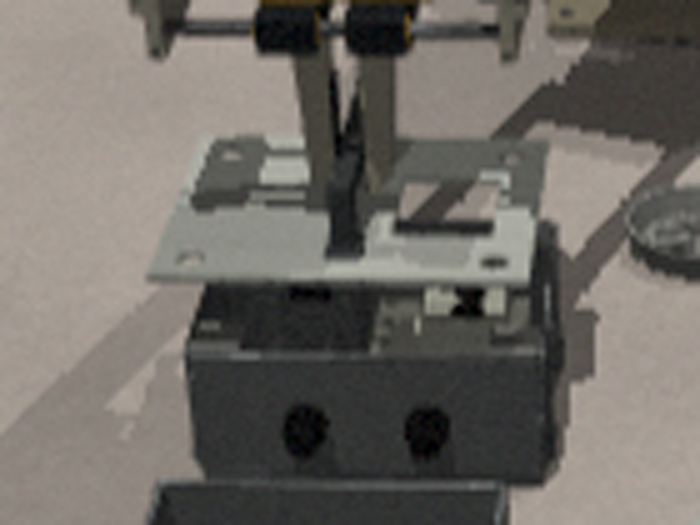

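Call:
jog_arm(
  targets=[0.01, -0.1, 0.2, -0.002, 0.001, -0.003, 1, 0.01, -0.1, 0.2, -0.001, 0, -0.002, 1, 0, 0, 0.15, 0, 0, 0, 1, 0, 0, 0.1, 0, 0, 0, 1, 0, 0, 0, 0, 0, 0, 1, 0, 0, 0, 0, 0, 0, 1, 0, 0, 0, 0, 0, 0, 1, 0, 0, 0, 0, 0, 0, 1],
)

```text
clock: 20.6
tcp_pos: [0.5567, -0.1899, 0.1257]
tool_rot: [1.0, -0.023, -0.001, 0.002]
wrist_force: [-0.6, -0.3, -3.7]
grip_width: 0.0118
```

Run:
```python
from plan import *
st()
b=np.array([.5566,-.1921,0])
G=down(np.radians(-92.84))
plan([(b+[0,0,.123],G,1)])
```

```text
t 20.6 tip box mm [  0.    2.2 108.7] tcp [ 0.5567 -0.1899  0.1257] yang -92.58 tilt [-0.0016 -0.0032] F [-0.61 -0.26 -3.73] w 0.0118 j [-0.41  0.18  1.64 -0.    1.32  1.2 ]
-0.001, 0.054, 0.068, 0.001, 0, 0.001, 1,
1
```

Call:
jog_arm(
  targets=[0, 0.05, 0.06, 0.001, 0, -0.001, 1, 0, 0, 0, 0, 0, 0, 1, 0, 0, 0, 0, 0, 0, 1, 0, 0, 0, 0, 0, 0, 1, 0, 0, 0, 0, 0, 0, 1, 0, 0, 0, 0, 0, 0, 1, 0, 0, 0, 0, 0, 0, 1, 0, 0, 0, 0, 0, 0, 1],
)

```text
clock: 21.6
tcp_pos: [0.5568, -0.1923, 0.1235]
tool_rot: [1.0, -0.021, -0.0, 0.0]
wrist_force: [-0.8, 0.5, -3.5]
grip_width: 0.0118
```

Run:
```python
from plan import *
st()
for n in("scene","top"):
    c=read_camera(n); cv2.imwrite(f"pics/{n}5.png",c["image"][:,:,::-1])
t=cv2.imread("pics/top5.png"); s=cv2.imread("pics/scene5.png")
cv2.imwrite("pics/t5.png",cv2.resize(t[210:310,300:430],None,fx=6,fy=6,interpolation=cv2.INTER_CUBIC))
cv2.imwrite("pics/s5.png",cv2.resize(s[190:270,200:320],None,fx=6,fy=6,interpolation=cv2.INTER_CUBIC))
```

```text
t 21.6 tip box mm [  0.2  -0.2 106.5] tcp [ 0.5568 -0.1923  0.1235] yang -92.4 tilt [-0.0008 -0.0001] F [-0.76  0.51 -3.51] w 0.0118 j [-0.42  0.18  1.64 -0.    1.32  1.19]
```

View pics/s5.png

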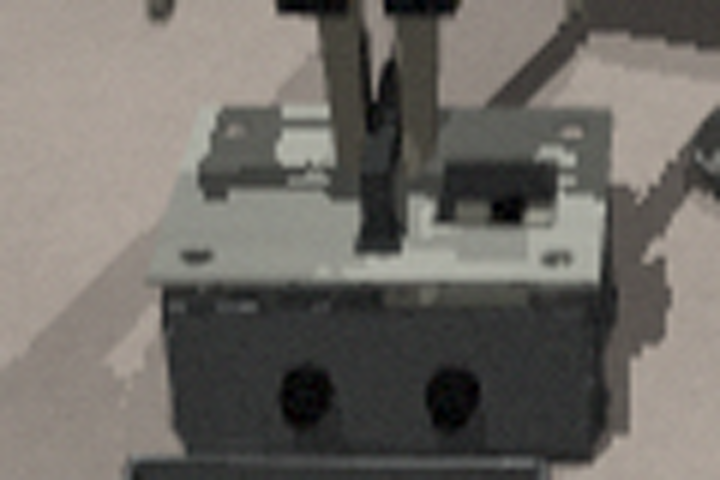

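View pics/t5.png

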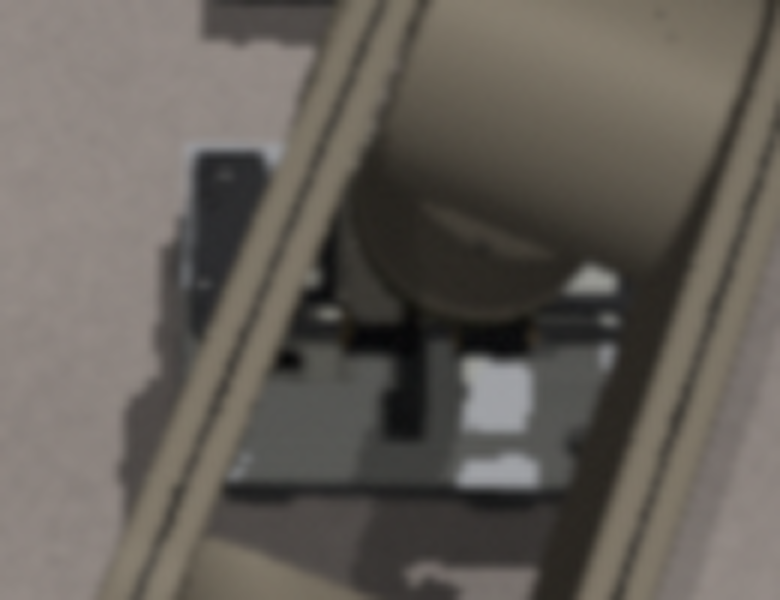

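```bash
cat > m3.py <<'E'
from h import *
cs=read_camera("scene")
A=np.array([[53,73],[-53,73],[-53,-73],[53,-73]])/1e3
Cn=np.array([[71,91],[-71,91],[-71,-91],[71,-91]])/1e3
u1=up([(557,257),(571,131),(235,131),(197,256)],200,190)
u2=up([(606,281),(612,109),(216,106),(149,278)],200,190)
for nm,Pxy,u in (("holes",A,u1),("corners",Cn,u2),("all",np.r_[A,Cn],np.r_[u1,u2])):
    P=lambda z:np.c_[Pxy,np.full(len(Pxy),z)]
    r=least_squares(lambda q:(proj(cs,tf(*q,P(.0945)))-u).ravel(),[.55,-.19,0]); print(nm,r.x.round(4),r.fun.round(2).std())
    r=least_squares(lambda q:(proj(cs,tf(*q[:3],P(q[3])))-u).ravel(),[.55,-.19,0,.09]); print("  zfree",r.x.round(4),r.fun.round(2))
E
python3 m3.py
```

```text
holes [ 0.5583 -0.1928 -0.0385] 0.2358197139765885
  zfree [ 0.5553 -0.1931 -0.0384  0.0927] [ 0.01  0.32 -0.21 -0.14  0.04 -0.42  0.15  0.2 ]
corners [ 0.5565 -0.1904 -0.0483] 0.703882092399004
  zfree [ 0.544  -0.1916 -0.0478  0.0869] [-0.67  0.02  0.92  0.2  -1.06  0.03  0.79 -0.22]
all [ 0.5574 -0.1916 -0.0446] 0.6573704720323237
  zfree [ 0.5483 -0.1925 -0.0441  0.089 ] [ 0.22  0.18  0.21 -0.15  0.82 -0.59  0.78 -0.13 -0.95  0.17  0.48  0.24
 -1.77  0.19  0.18  0.07]
```

Call:
jog_arm(
  targets=[-0.015, 0, 0, 0, 0, 0.0025, 1, 0, 0, 0, 0, 0, 0, 1, 0, 0, 0, 0, 0, 0, 1, 0, 0, 0, 0, 0, 0, 1, 0, 0, 0, 0, 0, 0, 1, 0, 0, 0, 0, 0, 0, 1, 0, 0, 0, 0, 0, 0, 1, 0, 0, 0, 0, 0, 0, 1],
)

```text
clock: 22.75
tcp_pos: [0.5561, -0.1923, 0.1235]
tool_rot: [1.0, -0.025, -0.0, 0.0]
wrist_force: [0.0, 1.0, -3.9]
grip_width: 0.0116
```

Run:
```python
from plan import *
st(); print(get_state()["qvel"].round(4))
s=read_camera("scene")["image"][:,:,::-1]; cv2.imwrite("pics/scene6.png",s)
cv2.imwrite("pics/s6.png",cv2.resize(s[190:270,200:320],None,fx=6,fy=6,interpolation=cv2.INTER_CUBIC))
```

```text
t 22.75 tip box mm [ -0.4  -0.2 106.5] tcp [ 0.5561 -0.1923  0.1235] yang -92.89 tilt [-0.0009 -0.    ] F [ 0.03  0.98 -3.89] w 0.0116 j [-0.42  0.18  1.64 -0.    1.32  1.2 ]
[ 0.0006 -0.0012 -0.0016 -0.      0.0006 -0.0008]
```

View pics/s6.png

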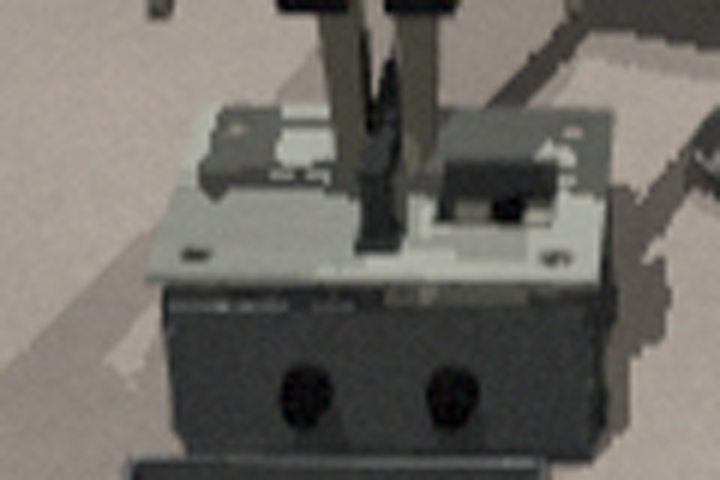

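```bash
python3 -c "
from station import *
print(finish_job())"
```

```text
the job is handed in; nothing more can be done
None
```

I pushed all three drop sides up against their stops, then gripped the cover by its handle and handed in the job holding it over the box, at about 22.8 s of the 72 s.

**Drop sides:** the force rose to 16–22 N at the end of each push, and both camera views taken before the pick showed all three sides upright. With the cover in place the front side is hidden, so I did not see it again.

**Cover at hand-in:**
- **Position:** the tool is within about 0.5 mm of the box centre, and its yaw matches the box to within 0.1°.
- **Height:** the underside is about 10.5 mm above the lug tops, worked out from the tool height.
- **Level:** the tool tilt is about 0.001 rad.
- **Grip and contact:** the grip is on the 12 mm bar (11.6 mm read). The wrist carries 3.9 N, about the cover's weight, so nothing suggests it touches the box.
- **Cut-out:** the camera shows it over the breakers.

**Where the checks disagreed:** a camera fit of the holes before the last small correction put the cover about 1.5 mm and 0.008 rad off the box. I removed the yaw error and 0.7 mm of the offset. A separate fit of the plate's outer corners was looser, agreeing only to about 2 mm. I did not refit after the correction; the last picture simply looked right. All estimates stay within the 4 mm limit.

I avoided the other things on the bench and none was touched as far as I saw, but I did not measure their positions again at the end.

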